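Open a stiff guard gate with a sagging bolt at a chocolate mould conveyor

TASK

The tall lidded jar stands in the way of the little guard gate: first stand it upright on the bare white cutting board and let go of it. Then take the bolt by its upright knob, lift the sagging bolt so that its turned-down nose clears the keeper's bent lip while you pull it back towards the hinge, and draw the gate about 30 degrees open by that knob. The gate springs shut, so finish while still holding the knob, with the bolt drawn and the gate kept still and ajar; leave the other things on the table where they are.

Things in the scene. Friction and masses are not known exactly. Their poses are not given: they have to be found in the camera images.
- frame: Fixed steel guard frame. Origin on the work surface, in the middle plane of the closed gate. y runs along the closed gate, from the keeper post (30 x 42 mm, 96 mm tall, at y -172 mm) to the hinge post (30 x 30 mm, 130 mm tall, at y +220 mm); x points away from the robot to the conveyor bed (up to about 95 mm high, from x +35 mm on).
- gate_hinge (a point): A point on the gate's upright hinge axis, 115 mm above the work surface (frame x 0, y +200 mm).
- gate (a joint): Gate angle, rad: 0 closed, grows as the free end swings towards the robot (clockwise from above), up to 1.2. The gate is 335 mm long, 24 mm thick, from 15 to 115 mm above the work surface. A spring pulls it shut: about 0.3 N m at 0, 0.8 N m at 0.5 rad.
- bolt (a joint): How far the barrel bolt is drawn back along the gate's top rail towards the hinge, m: 0 to 0.005 at the start (shot home behind the lip), 0.05 fully drawn. The nose is past the keeper from about 0.03 on, and only then can the gate swing. Dry friction about 1.5 N; it stays where it is left.
- bolt_rod: The bolt's steel rod (12 mm thick), carrying the knob and the nose. Origin on its level tilt pivot, 134 mm above the work surface, 120 mm from the knob and 210 mm from the nose, on the hinge side of both. It sags by its own weight (0.2 kg) and can be tilted up about that pivot by at most 0.14 rad (the knob rises 17 mm, the nose 29 mm); the pivot slides along with the bolt.
- bolt_knob (a point): Middle of the knob: an upright black cylinder 24 mm across on the rod, 130 to 178 mm above the work surface at rest; this point at 154 mm. Lift it 10 to 15 mm while drawing the bolt: under 8 mm the nose stays caught on the lip. Two guide straps, 24 mm wide, up to 166 mm high, stand over the rod, 40 mm from the knob on the keeper side and 100 mm (bolt drawn: 50) on the hinge side.
- bolt_nose (a point): Middle of the underside of the rod's turned-down nose, a block 14 mm thick and 16 mm long; it hangs 14 mm below the lip's top when sagging.
- lip_top (a point): Top edge of the keeper's bent lip, 114 mm above the work surface, on the gate side of the keeper post. The keeper also has a tall cheek on the robot's side (up to 142 mm high) that stops the nose, and so the gate, from swinging until the nose has been drawn past it.
- jar: White plastic jar with a grey lid, an upright cylinder 50 mm across and 130 mm tall, about 0.22 kg, standing 80 to 105 mm in front of the gate in its swing. Origin at the centre of its underside.
- board: Bare white cutting board, fixed, 130 x 130 x 12 mm, flat on the work surface to the left or right of the gate. Origin at the centre of its underside.
- mould: Bystander: a white mould slab 130 x 130 x 18 mm filled with brown chocolate figures, flat on the surface on the side opposite to the board. Origin at the centre of its underside.
- spatula: Bystander: a spatula 240 mm long lying far to the right. Origin on its underside.
- beaker: Bystander: an open steel beaker 72 mm across and 90 mm tall, far to the left. Origin at the centre of its underside.

How it is judged (in metres and radians):
On the way, in this order (a step that is already met when the one before it is completed fails the run):
1. the jar stands upright on the cutting board, released (x of jar in the frame of board between -0.055 and 0.055 m and y of jar in the frame of board between -0.055 and 0.055 m and z of jar in the frame of board between 0.006 and 0.018 m and angle between jar's own z axis and vertical below 0.1 rad and linear speed of jar below 0.03 m/s and contact force between the fingers and jar below 0.1 N), for 0.3 s.
2. the bolt is lifted over the lip and drawn past the keeper (value of joint bolt above 0.034 m), for 0.2 s.
At the end, for the whole second after the job is handed in: Jar upright (0.1 rad), still, untouched on the board, its centre within 55 mm of the board's along both axes; bolt drawn 30 mm or more; gate still at 0.35 to 0.70 rad (20 to 40 degrees), fingers on the bolt rod or knob with over 1 N; no loose thing leans on the frame or gate (all of step 1 and value of joint bolt above 0.03 m and value of joint gate between 0.35 and 0.7 rad and velocity of joint gate between -0.05 and 0.05 rad/s and contact force between the fingers and bolt_rod above 1 N and contact force between frame and jar below 0.2 N and contact force between frame and mould below 0.2 N and contact force between frame and spatula below 0.2 N and contact force between frame and beaker below 0.2 N); the arm keeps its last pose, push and grip.
It fails at once if the mould is moved by more than 30 mm (distance of mould from where it was at the start of the episode above 0.03 m).
It fails at once if the spatula is moved by more than 30 mm (distance of spatula from where it was at the start of the episode above 0.03 m).
It fails at once if the beaker is moved by more than 30 mm (distance of beaker from where it was at the start of the episode above 0.03 m).
It fails at once if the jar is tipped over (angle between jar's own z axis and vertical above 0.7 rad).
It also fails if it takes over 56 s, if anything falls off the work surface, if the arm or the gripper's body presses on something with over 40 N, if the wrist force passes 120 N, or if a joint passes its speed limit or range.

ROBOT

A 6-joint arm with a two-finger parallel gripper is mounted at the origin on the work surface. World frame = base frame: x ahead of the robot, y to its left, z up, the work surface at z = 0. Lengths are in mm, angles in rad, forces in N, time in s.
With the tool pointing down it reaches from about 275 to 825 mm from the base axis. Payload 4.9 kg.
Tool frame: the origin (TCP) lies between the finger pads; the fingertips stand 17 mm ahead of it and the grasp point (between the pads) lies 2 mm behind it; z points along the fingers, y is the line along which they close (so a half turn about z gives the same grasp; the last joint's range is limited). The gripper opens to 85 mm and grips with 20 to 120 N. Pads are 22 mm wide; open, the fingers measure 114 mm over their backs; the gripper's body (76 mm by 85 mm) begins 54 mm behind the grasp point. The pads swing forward as they close: fully open they stand 13 mm farther back than shut.
Start: joints at [1.021, 0.326, -0.193, 1.052, 0, 1.437], TCP at [222.154, 503.156, 248.281] pointing down, gripper open.
Joint ranges: [-2.65, 2.65], [-0.97, 1.79], [-1.3, 1.35], [-1.93, 2.1], [-1.47, 1.37], [-3.14, 3.14]. Speed limits (rad/s): [2.57, 2.57, 3.14, 3.14, 3.14, 3.14].

INTERFACE

Orientations are given as a rotation vector (axis times angle).
In Python, from rig import robot gives the robot as it stands. Calls block until the motion is done:
- robot.move_ptp(position, orientation): joint-space move of the TCP to a pose.
- robot.movel(position, ori=None, vel=150, contact_N=None): straight line of the TCP; ori=None keeps the orientation; vel is the mean speed in mm/s. With contact_N (N) it stops when the force on the tool has changed by that much, and returns True; else False.
- robot.movej(angles): joint-space move.
- robot.gripper_open() and robot.grab(): open the fingers fully, or close them until they stop; the grip force is fixed at half the most.
- robot.wait(seconds).
- robot.ik(position, orientation): joint angles nearest the present ones, or None.
- robot.read_camera(name): name is "scene" or "top" or "wrist"; returns (picture, depth): 400x640x3 uint8, blue, green, red; 400x640 float32, mm along the optical axis (not along the pixel's ray), 0 where there is no reading.
- robot.camera_model(name): a dict with "mtx" (3x3 intrinsics, pixels), "k1" (the pictures are not rectified: a ray, as slopes to the right and down, at radius r is drawn at 1 + k1 r^2 times it, then the intrinsics apply), "R" (3x3) and "t" (3): a world point X has camera coordinates R X + t; the wrist camera has in their place "tool_from_camera" (4x4, takes a point from camera to tool coordinates, whose origin is the TCP and whose axes are the flange's). Camera axes: x right, y down, z forward; pixel columns grow to the right and rows downward; lengths in mm; the calibration is good to about 2 mm. A picture is of the moment at which its call begins: read the wrist's pose just before it. camera_model takes no time and is no camera call.
A pose or a line that the arm cannot do raises robot.MotionError and nothing moves.
- robot.hand_in(): hands the job in; it is judged then, once.
Readings, each from a call of its own:
- robot.get_clock(): time.
- robot.get_joints(): joint angles.
- robot.get_joint_vel(): joint speeds.
- robot.get_joint_torque(): joint torques, N m.
- robot.get_ee_pos(): TCP position.
- robot.get_eef_rot(): TCP orientation.
- robot.get_wrist_force(): force on the tool from outside, world axes, zero at the start.
- robot.get_wrist_torque(): the same for the moment, N m.
- robot.get_opening(): finger opening in mm.
- robot.get_gripper_force(): force on a finger pad.
Only numpy, scipy, OpenCV 4.12 (cv2) and the standard library are available. Lean on these libraries where they do the work, as an engineer would, in place of code of your own. Each camera call takes 0.05 s, during which the arm holds its last target. There are 200 camera calls.

## Working session

There is one attempt and no reset: what is moved stays moved. The work goes in short steps, each a Python script; the robot and the scene stay as the last script left them, time stands still between calls to the robot, and variables do not carry over. Pictures are saved under pics/ and viewed, at most 10 in all, crops included, and the job is handed in when it is done.

```bash
ls; mkdir -p pics
python3 - <<'E'
from rig import robot
import cv2,numpy as np
for n in("scene","top"):
    p,d=robot.read_camera(n); cv2.imwrite(f"pics/{n}0.png",p); np.save(f"pics/{n}0.npy",d)
    m=robot.camera_model(n); print(n,m, -m["R"].T@m["t"])
print(robot.get_clock(),robot.get_eef_rot())
E
```

```text
pics
scene {'mtx': array([[406.4644    ,   0.        , 318.01003931],
       [  0.        , 406.4644    , 200.49464096],
       [  0.        ,   0.        ,   1.        ]]), 'k1': 0.03592848541131712, 'R': array([[ 0.46147953,  0.88713884, -0.00461774],
       [ 0.658408  , -0.34597567, -0.6684308 ],
       [-0.59458855,  0.30542678, -0.74376   ]]), 't': array([-258.38996618, -282.2469745 , 1845.63868853])} [1402.47098057 -432.13028976 1182.8564829 ]
top {'mtx': array([[512.73383898,   0.        , 319.06862961],
       [  0.        , 512.73383898, 203.62935278],
       [  0.        ,   0.        ,   1.        ]]), 'k1': -0.14651917769531958, 'R': array([[-0.02316305, -0.99972865,  0.00247133],
       [-0.99551743,  0.0228386 , -0.09177938],
       [ 0.09169803, -0.00458614, -0.9957763 ]]), 't': array([   8.24979337,  564.3201308 , 1519.5560508 ])} [ 422.64131618    2.32817321 1564.91046329]
0.1 [-6.48287987e-01 -3.07342793e+00  2.32437821e-03]
```

View pics/top0.png

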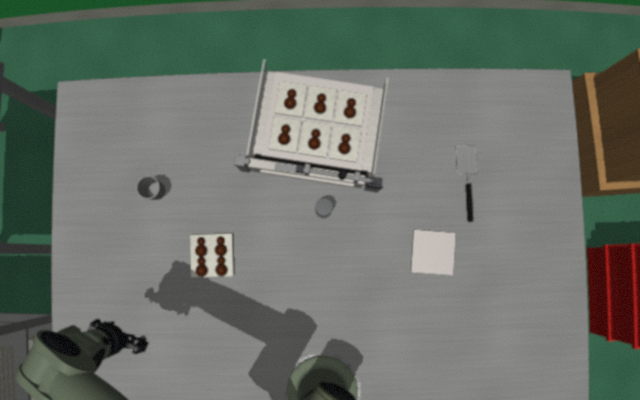

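View pics/scene0.png

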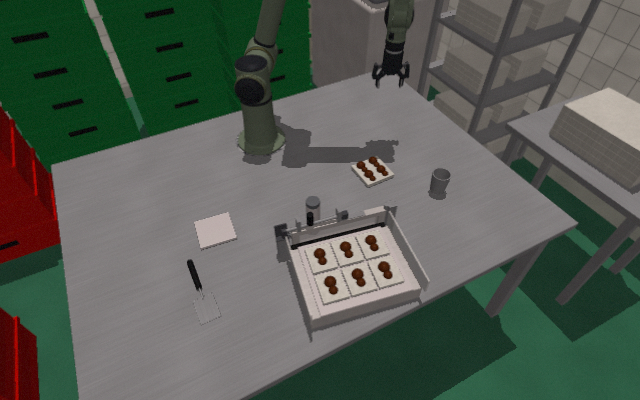

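The top view shows the board at (433,253), the jar at (325,206), the hinge post at about (243,163), the keeper at about (375,183), and the mould at left (212,255). In the scene view the knob is near (310,218).

```bash
cat > h.py <<'E'
from rig import robot
import cv2,numpy as np
from scipy.spatial.transform import Rotation as Ro
def pose():
    return np.array(robot.get_ee_pos()),Ro.from_rotvec(robot.get_eef_rot())
def world(n,uv,d=None,z=None,tp=None):
    "pixels uv (N,2) -> world, using depth d (N) or plane height z"
    m=robot.camera_model(n); uv=np.atleast_2d(np.float64(uv))
    q=cv2.undistortPoints(uv[:,None],m["mtx"],np.array([m["k1"],0,0,0.]))[:,0]
    r=np.c_[q,np.ones(len(q))]
    if tp is None: R=m["R"].T; c=-R@m["t"]
    else:
        T=m["tool_from_camera"]; A=tp[1].as_matrix(); R=A@T[:3,:3]; c=A@T[:3,3]+tp[0]
    w=r@R.T
    s=d if d is not None else (z-c[2])/w[:,2]
    return c+w*np.reshape(s,(-1,1))
def down(yaw):
    "tool z down, tool y (closing line) at angle yaw from world x"
    y=np.array([np.cos(yaw),np.sin(yaw),0]);z=np.array([0,0,-1.])
    return Ro.from_matrix(np.c_[np.cross(y,z),y,z]).as_rotvec()
E
python3 - <<'E'
from h import *
p=cv2.imread("pics/top0.png");d=np.load("pics/top0.npy")
vv,uu=np.mgrid[0:400,0:640]
P=world("top",np.c_[uu.ravel(),vv.ravel()],d.ravel()).reshape(400,640,3)
np.save("pics/P.npy",P)
def reg(name,u0,u1,v0,v1,zl,zh):
    Q=P[v0:v1,u0:u1].reshape(-1,3); Q=Q[(Q[:,2]>zl)&(Q[:,2]<zh)]
    print(name,len(Q),Q.mean(0).round(1),Q.min(0).round(1),Q.max(0).round(1), (cv2.minAreaRect(np.float32(Q[:,:2]))if len(Q)>4 else None))
reg("table",480,560,290,340,-50,50)
reg("board",400,470,220,285,7,30)
reg("mould",180,245,225,290,8,40)
reg("jar",310,342,192,222,115,150)
reg("beaker",130,175,170,205,70,120)
for z0,z1 in((146,170),(170,190),(122,140),(110,122)): reg(f"gate{z0}",230,390,150,192,z0,z1)
c=p[140:225,225:395]; cv2.imwrite("pics/c.png",cv2.resize(c,None,fx=4.7,fy=4.7,interpolation=cv2.INTER_CUBIC))
E
```

```text
table 3979 [ 2.069e+02 -6.197e+02 -6.000e-01] [ 122.7 -755.4  -12.2] [ 288.4 -488.1   13. ] ((206.12026977539062, -621.8543090820312), (265.67523193359375, 155.0617218017578), 87.0702133178711)
board 1677 [ 409.4 -348.    12.1] [ 309.4 -462.4    7. ] [ 507.8 -247.    23.1] ((410.3218688964844, -353.0810546875), (211.9665985107422, 195.8207550048828), 88.01274108886719)
mould 1840 [416.3 323.5  22.4] [313.8 227.    8. ] [505.7 420.1  40. ] ((411.79425048828125, 321.14996337890625), (192.9954376220703, 188.79324340820312), 3.3884944915771484)
jar 246 [547.  -17.7 129.7] [522.5 -40.7 115.9] [571.1   4.8 138.9] ((546.6835327148438, -17.99088478088379), (45.0645866394043, 48.4133415222168), 88.63545227050781)
beaker 195 [621.1 503.2  84.9] [585.9 464.2  70.6] [652.3 536.8  97.9] ((619.947998046875, 500.9966125488281), (69.83448791503906, 68.34322357177734), 54.786170959472656)
gate146 89 [637.6 -38.9 161.6] [ 601.8 -161.6  146.1] [662.2  58.1 169.5] ((637.260009765625, -54.083900451660156), (224.72889709472656, 27.53937530517578), 78.53340911865234)
gate170 74 [634.3 -65.1 176. ] [ 616.2 -115.7  170. ] [661.4  32.5 181.8] ((638.5315551757812, -42.866477966308594), (149.6478729248047, 23.03291893005371), 80.09992218017578)
gate122 443 [651.2  22.6 131.2] [ 596.7 -182.4  122. ] [707.9 235.6 140. ] ((687.3200073242188, 17.661514282226562), (426.5284423828125, 106.27529907226562), 79.4016342163086)
gate110 693 [657.1  45.6 115.8] [ 596.3 -182.1  110. ] [716.2 234.8 122. ] ((685.704833984375, 17.376632690429688), (423.8395080566406, 107.9378433227539), 79.97640991210938)
```

View pics/c.png

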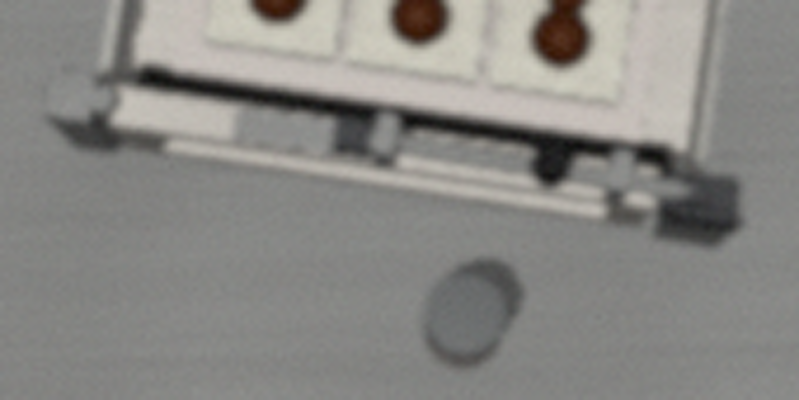

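The crop shows the knob top at crop (551,152), the hinge post top at (75,100), straps at (383,138) and (622,172), the keeper at (697,195) and the jar lid at (466,312). Next I convert these to world positions and compare them with the given sizes.

Run:
```python
from h import *
p=cv2.imread("pics/top0.png")
g=cv2.cvtColor(p[215:290,395:475],cv2.COLOR_BGR2GRAY); _,b=cv2.threshold(g,0,255,cv2.THRESH_OTSU)
c=max(cv2.findContours(b,0,2)[0],key=cv2.contourArea).reshape(-1,2)+[395,215]
B=world("top",c,z=12); print("board",cv2.minAreaRect(np.float32(B[:,:2])))
f=lambda u,v:(225+u/4.7-.4,140+v/4.7-.4)
for n,u,v,z in(("jar",466,312,130),("knob",551,152,178),("hingepost",75,100,130),("strapH",383,138,166),("strapK",622,172,166),("keeper",697,195,110)):
    print(n,world("top",f(u,v),z=z)[0].round(1))
for yaw in(79.5,-100.5):
  for q in((547,-18,102),(409,-348,114),(409,-348,260),(640,-63,165)): print(yaw,q,np.round(x,2) if (x:=robot.ik(q,down(np.radians(yaw)))) is not None else None)
```

```text
board ((409.0540771484375, -348.5177001953125), (128.22802734375, 129.52325439453125), 84.33309936523438)
jar [547.8 -17.3 130. ]
knob [635.9 -68.3 178. ]
hingepost [682.  216.1 130. ]
strapH [648.3  29.5 166. ]
strapK [ 625.  -110.3  166. ]
keeper [ 618.  -160.2  110. ]
79.5 (547, -18, 102) [-0.17  0.46 -0.4   0.71  0.    0.02]
79.5 (409, -348, 114) [-0.84  0.43 -0.41  0.73 -0.   -0.66]
79.5 (409, -348, 260) [-0.84  0.29 -0.21  1.07 -0.   -0.66]
79.5 (640, -63, 165) [-0.21  0.56 -0.05  0.96  0.   -0.03]
-100.5 (547, -18, 102) [-0.17  0.46 -0.4   0.71  0.   -3.13]
-100.5 (409, -348, 114) [-0.84  0.43 -0.41  0.73  0.    2.48]
-100.5 (409, -348, 260) [-0.84  0.29 -0.21  1.07  0.    2.48]
-100.5 (640, -63, 165) [-0.21  0.56 -0.05  0.96  0.    3.11]
```

Run:
```python
from h import *
o=down(np.radians(79.5))
robot.move_ptp((547.5,-17.5,240),o)
robot.movel((547.5,-17.5,102),vel=120)
robot.grab(); print("open",robot.get_opening(),robot.get_gripper_force())
robot.movel((547.5,-17.5,175),vel=120)
robot.movel((409,-348.5,180),vel=180)
print(robot.movel((409,-348.5,110),vel=40,contact_N=4),robot.get_ee_pos(),robot.get_wrist_force(),robot.get_opening())
robot.gripper_open()
robot.movel((409,-348.5,260),vel=150)
# look at knob from near
robot.move_ptp((560,-40,330),o)
tp=pose();p,d=robot.read_camera("wrist");cv2.imwrite("pics/w1.png",p);np.save("pics/w1.npy",d);np.save("pics/w1tp.npy",np.r_[tp[0],tp[1].as_rotvec()])
t,_=robot.read_camera("top");cv2.imwrite("pics/t1.png",t);print(robot.get_clock())
```

```text
open 48.4440603664792 62.395335296751
True [ 408.92088709 -348.40579159  114.78799459] [-0.33203184  0.14700805  4.28686649] 48.60109076930446
11.4
```

View pics/w1.png

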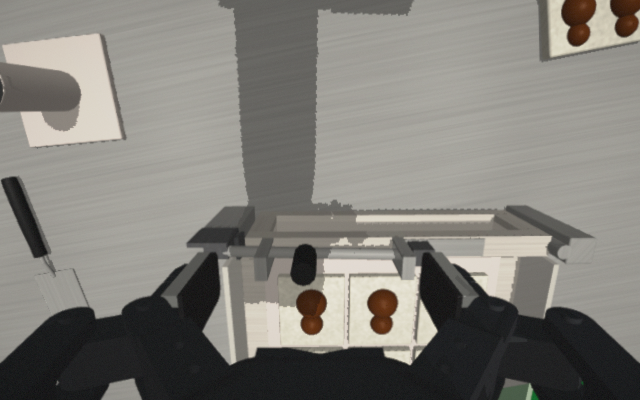

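View pics/t1.png

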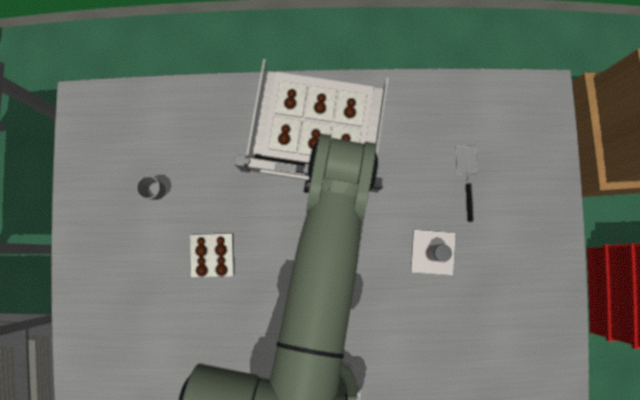

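The wrist view shows the knob at about (304,263), with straps at (263,260) and (404,260), the keeper at (220,235) and the hinge post at (572,248). The top view shows the jar standing on the board at (440,250).

Run:
```python
from h import *
p=cv2.imread("pics/w1.png");d=np.load("pics/w1.npy");a=np.load("pics/w1tp.npy");tp=(a[:3],Ro.from_rotvec(a[3:]))
vv,uu=np.mgrid[0:400,0:640]
P=world("wrist",np.c_[uu.ravel(),vv.ravel()],d.ravel(),tp=tp).reshape(400,640,3)
for v in range(238,290,4): print(v,p[v,304],P[v,304].round(0))
g=p.max(2);s=np.zeros_like(g,bool);s[240:290,285:322]=1
k=s&(g<70);Q=P[k];print("knob",k.sum(),Q.mean(0),Q[Q[:,2]>172].mean(0),np.ptp(Q[Q[:,2]>172],axis=0),Q[:,2].max())
print("px z=178",[world("wrist",(u,v),z=178,tp=tp)[0].round(1) for u,v in((304,249),(304,279))])
# gate plane: top face of the rail z~115 and of posts
w=(P[...,2]>120)&(P[...,2]<170)&(P[...,0]>590)&(P[...,0]<720)&(P[...,1]>-140)&(P[...,1]<60)&(vv<290)
print(cv2.minAreaRect(np.float32(P[w][:,:2])),w.sum())
hp=(uu>545)&(uu<600)&(vv<270)&(vv>225)&(P[...,2]>122)&(P[...,2]<140);print("hinge post top",P[hp].mean(0),hp.sum(),cv2.minAreaRect(np.float32(P[hp][:,:2])))
for n,u0,u1 in(("sK",250,276),("sH",392,416)):
    m=(uu>u0)&(uu<u1)&(vv>230)&(vv<285)&(P[...,2]>158)&(P[...,2]<175);print(n,P[m].mean(0),m.sum())
```

```text
238 [117 125 130] [623. -68. 115.]
242 [121 130 133] [628. -69. 116.]
246 [23 26 26] [623. -67. 138.]
250 [22 19 18] [624. -67. 147.]
254 [25 22 22] [624. -66. 157.]
258 [21 24 21] [624. -66. 166.]
262 [23 22 19] [624. -66. 173.]
266 [26 27 27] [627. -66. 177.]
270 [28 26 27] [630. -67. 178.]
274 [24 24 27] [635. -68. 177.]
278 [21 23 22] [638. -68. 178.]
282 [29 28 29] [642. -69. 178.]
286 [110 121 124] [700. -85.  78.]
knob 874 [629.61879499 -67.39347896 166.84777332] [632.51446606 -68.3505257  178.23775554] [150.35654772  52.90637585 283.10538655] 455.2933238047816
px z=178 [array([609.9, -62.7, 178. ]), array([638.9, -68.5, 178. ])]
((639.1288452148438, -41.11255645751953), (202.60833740234375, 25.45669937133789), 79.94338989257812) 3407
hinge post top [683.2513432  214.29286423 129.54109891] 1003 ((684.4889526367188, 214.30731201171875), (45.29243469238281, 29.041641235351562), 79.24380493164062)
sK [ 625.85002768 -108.5278565   165.47840208] 353
sH [650.27599594  28.92655168 165.32324366] 374
```

Run:
```python
from h import *
a=np.radians(79.9);o=down(a-np.pi/2);u=np.array([np.cos(a),np.sin(a),0])
k=np.array([634.5,-68.2,0])
Z=lambda z:np.array([0,0,z])
print(robot.ik(k+Z(240),o))
robot.move_ptp(k+Z(250),o)
print(robot.movel(k+Z(160),vel=80,contact_N=8),robot.get_wrist_force())
robot.grab();print("open",robot.get_opening(),robot.get_gripper_force(),robot.get_wrist_force())
robot.movel(k+Z(172.5),vel=20);print("lift",robot.get_wrist_force())
r=robot.movel(k+u*43+Z(172.5),vel=25,contact_N=30);print("drawn",r,robot.get_ee_pos(),robot.get_wrist_force(),robot.get_opening(),robot.get_clock())
p,d=robot.read_camera("scene");c=p[170:270,240:400];cv2.imwrite("pics/s2.png",cv2.resize(c,None,fx=5,fy=5,interpolation=cv2.INTER_CUBIC))
```

```text
[-2.22664869e-01  4.96727460e-01  4.73976837e-02  1.12146655e+00
  4.44089210e-16  1.52440971e+00]
False [-0.23218353  0.27665483  0.12038427]
open 22.4978503235944 58.60764920711517 [-0.02097388  0.10449452  0.61159286]
lift [ 1.52783812  6.94224776 -7.75354574]
drawn False [641.97491123 -25.81764656 172.44520038] [-2.01818584 -0.89414587 -7.61455602] 22.293185845500915 17.2833
```

View pics/s2.png

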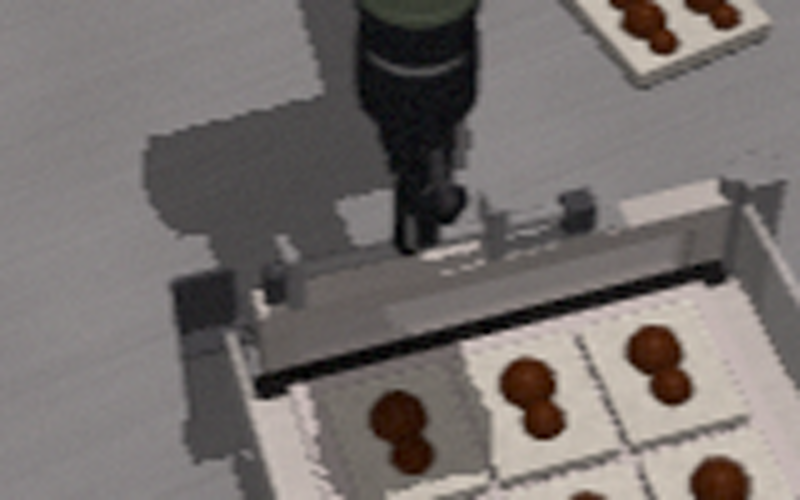

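The crop shows the nose at (272,285), drawn clear of the keeper at (205,300), with the fingers still holding the knob. Now I swing the gate.

Run:
```python
from h import *
a=np.radians(79.9);H=np.array([680,194.6,0])
e=np.array(robot.get_ee_pos());v=e-H;v[2]=0
robot.wait(0.3)
for i in range(1,9):
    th=np.radians(30.5)*i/8
    q=H+Ro.from_rotvec([0,0,-th]).apply(v);q[2]=e[2]
    r=robot.movel(q,down(a-np.pi/2-th),vel=60,contact_N=40)
    print(i,r,np.round(robot.get_wrist_force(),1),round(robot.get_opening(),1))
    if r: break
robot.wait(0.5);print(robot.get_ee_pos(),robot.get_wrist_force(),robot.get_gripper_force(),robot.get_clock())
p,d=robot.read_camera("scene");c=p[150:270,200:380];cv2.imwrite("pics/s3.png",cv2.resize(c,None,fx=4.4,fy=4.4,interpolation=cv2.INTER_CUBIC))
```

```text
1 False [ 0.1 -0.7 -5.8] 22.7
2 False [ 1.4 -1.  -5.5] 22.5
3 False [ 2.2  0.4 -6.3] 22.3
4 False [ 3.   0.6 -5.5] 22.8
5 False [ 3.5  0.6 -4.8] 22.5
6 False [ 2.1  0.7 -6.1] 22.6
7 False [ 3.3 -1.7 -4.8] 22.4
8 False [ 2.6 -1.2 -5. ] 22.2
[535.52452699  23.77664855 172.48233777] [ 2.22117106 -2.63735754 -3.74258429] 59.58824872970581 21.3333
```

View pics/s3.png

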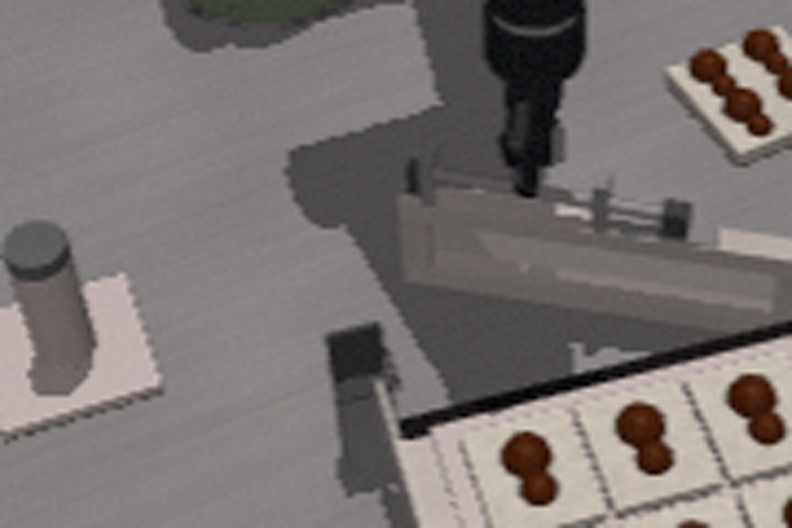

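The gate is ajar with the knob held at (525,185) and the free end at (410,200). The jar is upright on the board at (50,300).

```bash
python3 -c "
from rig import robot
print(robot.hand_in())"
```

```text
the job is handed in; nothing more can be done
None
```

I handed the job in at about 21 s on the robot's clock, with the jar upright and released on the board, the bolt drawn about 43 mm, and the gate held about 30° open by the knob; the hand-in returned no verdict.

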